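# Turn a cart wheel on its service stand, valve to the top

### The arm

A 7-joint arm with a two-finger parallel gripper is mounted at the origin on the work surface. World frame = base frame: x ahead of the robot, y to its left, z up, the work surface at z = 0. Lengths are in m, angles in rad, forces in N, time in s.
With the tool pointing down it reaches from about 0.35 to 0.9 m from the base axis. Payload 8.1 kg.
Tool frame: the origin (TCP) lies between the finger pads; the fingertips stand 25 mm ahead of it and the grasp point (between the pads) lies 6 mm ahead of it; z points along the fingers, y is the direction in which the jaws open and shut (so a half turn about z gives the same grasp; the last joint's range is limited). The gripper opens to 92 mm and grips with 3 to 60 N. Pads are 19 mm wide; open, the fingers measure 130 mm over their backs; the gripper's body (75 mm by 190 mm) begins 47 mm behind the grasp point.
Start: joints at [1.017, 0.434, 0.025, 1.573, -0.012, 1.134, -0.075], TCP at [0.272, -0.563, 0.252] pointing down, gripper open.
Joint ranges: [-2.62, 2.62], [-0.44, 2.09], [-1.27, 1.32], [0.08, 2.57], [-1.32, 4.46], [0.12, 2], [-2.74, 2.74]. Speed limits (rad/s): [2.22, 2.22, 3.01, 3.01, 3.14, 3.14, 3.14].

### API

Orientations are given as a rotation vector (axis times angle).
In Python, from cell import * gives the robot as it stands.
- The arm moves only by the shell command python3 -m jog 'ROWS' [FORCE]. ROWS is JSON, one flat list of numbers, 5 for each row, row after row: the finger opening in mm, from 0 to 91.8, then the shift along the tool's x, y, z in units of 40 mm (1.0 is 40 mm), then the turn about the tool's z in units of 6 degrees (1.0 is 6 degrees). A call has 1 to 20 rows; each row shifts and turns the pose as measured when the row begins, along the tool's axes as they then stand; what a row does not reach is not made up. A row lasts 1/12 s, in which the tool goes at most 41.7 mm and 7.16 degrees, less where a joint would pass 70% of its speed; a pose out of reach is approached as far as the arm can. A call is refused whole if a number of a shift passes 1 or a number of a turn 1, either way. A call with a gripper value outside its range is refused whole. The fingers move at their own pace and stop on an object; FORCE is the grip in N (left out, the last holds). Time passes only in rows, so rows that do not move let the fingers close. It gives the time, the measured TCP pose, the force and the opening at its end, in the units of the state.
- observe(): the state, without advancing time (a new reading comes with each control period).
- get_image(name): name is "scene" or "top" or "wrist"; returns the picture (420x560x3 uint8, red, green, blue); there is no depth.
- camera_params(name): a dict with "intrinsics" (3x3 intrinsics, pixels), "xyz" and "orientation" of the camera in the world. Camera axes: x right, y down, z forward; pixel columns grow to the right and rows downward; lengths in m; the calibration is good to about 2 mm. A picture is of the moment at which its call begins: read the wrist's pose just before it. camera_params takes no time and is no camera call; for the wrist camera it gives the pose at the moment of the call.
- sign_off(): hands the job in, once; it reports no verdict.
The state is a dict: "clock": time; "joints": joint angles; "dq": joint speeds; "joint_efforts": joint torques, N m; "position": TCP position; "ee_rot": TCP orientation; "force": force on the tool from outside, world axes, zero at the start; "ft_torque": the same for the moment, N m; "width": opening from 0.0 (shut) to 1.0 (fully open).
Only numpy, scipy, OpenCV 4.12 (cv2) and the standard library are available. Lean on these libraries where they do the work, as an engineer would, in place of code of your own. Each camera call takes 0.05 s, during which the arm holds its last target. There are 200 camera calls.

### The job

The cart wheel on the leaning service stand has its valve somewhere near the bottom. Push its spokes round with the fingertips, one spoke after another, until the valve is at the very top of the wheel (twelve o'clock, straight up the slope from the hub), and leave it standing there. Push only on the spokes: keep off the tyre and the valve, and leave the things lying on the bench where they are.

Things in the scene. Friction and masses are not known exactly. Their poses are not given: they have to be found in the camera images.
- stand: Grey steel stand bolted to the bench; origin on the bench below the hub centre, z up. The wheel leans 30 degrees from flat: in the stand's axes its front face looks along n = (-0.5, 0, 0.866), up the slope in the wheel's plane is u = (0.866, 0, 0.5), sideways is y. Base plate 160 (x) by 420 (y) by 8 mm; posts 12 mm thick at y = +-186 mm, up to 175 mm high.
- strap (a point): Middle of the front of a fixed steel strap that carries the axle across the front of the wheel, along the stand's y from post to post: 24 mm wide (along u), 26 to 32 mm in front of the wheel's middle plane (nut to 41 mm at the hub). A finger dipped between spokes cannot pass it from the upper to the lower half of the wheel. A like strap lies 40 to 46 mm behind the middle plane.
- hub (a point): Hub centre, on the axle and in the wheel's middle plane, 135 mm above the bench.
- valve_tip (a point): Tip of the brass valve stem (10 mm thick, 18 mm long, with a 16 mm thick rubber foot at the rim). It points from the rim inwards at the hub; the tip is 85 mm from the axle, 4 mm in front of the middle plane.
- wheel (a joint): Angle of the wheel about its axle, endless. 0 or any whole turn = valve at the very top; positive = anticlockwise seen from the front: at q the valve lies from the hub along u*cos(q) + y*sin(q) (u, y: see stand). Starts between 2.45 and 3.83 rad. The bearing drags: about 3 N at a spoke turns it, and it stays where it is left.
- spokes: Five straight aluminium spokes 14 mm wide, from 24 to 110 mm from the axle, 2 mm behind to 10 mm in front of the middle plane, at 36, 108, 180, 252, 324 degrees anticlockwise from the valve, which is thus half-way between two. Origin at the hub centre, own z along the axle out of the front face, own x to the valve. Between spokes it is open right through.
- tyre: Black rubber tyre on a grey rim (110 mm inner, 160 mm outer radius), up to 21 mm in front of the middle plane. Origin at the hub centre. Not to be pushed.
- valve: The whole valve. Origin at the hub centre. Not to be pushed.
- spray_can: Bystander: upright spray can, 58 mm across, 170 mm high, loose. Origin at the centre of its underside.
- wrench: Bystander: steel wrench 180 mm long lying on the bench along its own x, loose.
- screwdriver: Bystander: screwdriver 190 mm long lying on the bench along its own x, loose.
- parts_tray: Bystander: black parts tray 110 x 160 x 35 mm, loose. Origin at the centre of its underside.

How it is judged:
On the way, in this order (a step that is already met when the one before it is completed fails the run):
1. a spoke is being pushed by the fingers (contact force between the fingers and spokes above 0.5 N), for 0.05 s.
2. the valve has come up past the height of the hub (x of valve_tip in the frame of stand above 0 m), for 0.1 s.
At the end, for the whole second after the job is handed in: The valve tip is at the top of the wheel, within 11 mm (about 7 degrees) sideways of the straight-up line through the hub, and the wheel is at rest (y of valve_tip in the frame of stand between -0.011 and 0.011 m and x of valve_tip in the frame of stand above 0.05 m and velocity of joint wheel between -0.05 and 0.05 rad/s); the robot touches nothing.
It fails at once if the tyre is pushed (more than 3 N) (contact force between any of the fingers, the arm and tyre above 3 N).
It fails at once if the valve is pushed (more than 1.5 N) (contact force between any of the fingers, the arm and valve above 1.5 N).
It fails at once if a thing lying on the bench is moved by more than 30 mm (distance of any of spray_can, wrench, screwdriver, parts_tray from where it was at the start of the episode above 0.03 m).
It also fails if it takes over 67 s, if anything falls off the work surface, if the arm or the gripper's body presses on something with over 40 N, if the wrist force passes 120 N, or if a joint passes its speed limit or range.

## Working session

There is one attempt and no reset: what is moved stays moved. The work goes in short steps, Python scripts to look and compute and a shell command to move; the robot and the scene stay as the last step left them, time stands still between calls to the robot, and variables do not carry over. Pictures are saved under pics/ and viewed, about 8 in all and at most 12, crops included, and the job is handed in when it is done.

```bash
mkdir -p pics
python3 - <<'E'
from cell import *
import cv2,numpy as np
print(observe())
for n in ("scene","top"):
    im=get_image(n); cv2.imwrite(f"pics/{n}0.png",im[:,:,::-1]); print(n,camera_params(n))
E
```

```text
{'clock': 0.0, 'joints': array([ 1.01740056,  0.43523318,  0.02498932,  1.57408173, -0.0116145 ,
        1.13401283, -0.07509289]), 'dq': array([-1.04788179e-03, -3.52330466e-05,  2.65340560e-05, -6.41490799e-04,
       -8.55145379e-04,  1.32738549e-03,  1.06454188e-04]), 'joint_efforts': array([-1.03911698e-03, -6.67856526e+01,  9.84514430e-01, -3.14456534e+01,
       -6.05898164e-02,  4.31717397e-02,  2.80018294e-04]), 'position': array([ 0.2720436 , -0.56216485,  0.25094474]), 'ee_rot': array([-3.06068147e+00, -7.01661805e-01,  7.67019389e-04]), 'force': array([-0.67807574,  0.34996405, -0.30507069]), 'ft_torque': array([-0.00936951,  0.03287572,  0.01769388]), 'width': 1.0035854751128108}
scene {'intrinsics': array([[393.46129628,   0.        , 278.35124993],
       [  0.        , 393.46129628, 212.36087115],
       [  0.        ,   0.        ,   1.        ]]), 'xyz': array([0.93418593, 0.3854082 , 0.85140832]), 'orientation': array([-1.00850584, -2.6293794 ,  0.81058405])}
top {'intrinsics': array([[430.66625857,   0.        , 275.14260198],
       [  0.        , 430.66625857, 208.82188592],
       [  0.        ,   0.        ,   1.        ]]), 'xyz': array([0.45606089, 0.03619005, 1.1399164 ]), 'orientation': array([-2.18131787,  2.15393042, -0.16668798])}
```

View pics/top0.png

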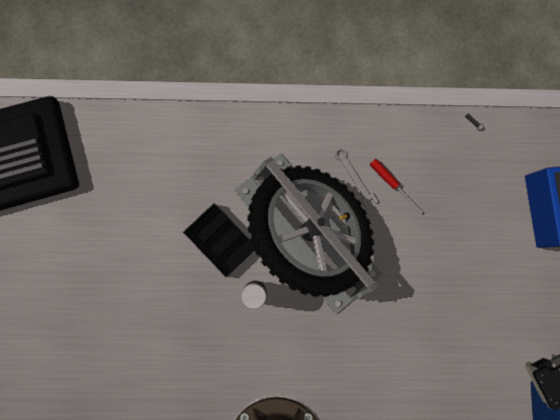

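View pics/scene0.png

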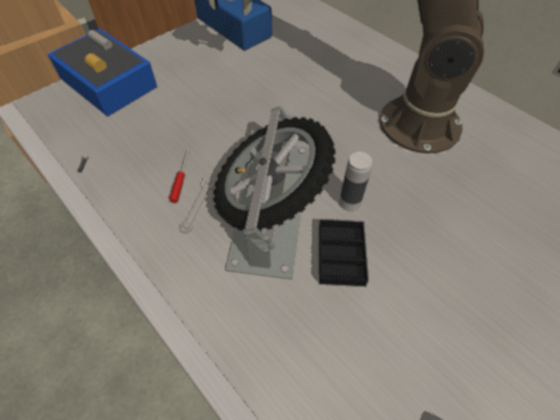

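Top picture: the wheel is centred near (316,222), with the strap running from (268,160) to (372,290) and the brass valve near (345,216). The can and tray are on the uphill side. I'll enlarge it to measure.

Run:
```python
import cv2,numpy as np
a=cv2.imread("pics/top0.png")[145:325,225:395]; b=cv2.imread("pics/scene0.png")[95:285,200:350]
a=cv2.resize(a,(0,0),fx=3.2,fy=3.2,interpolation=cv2.INTER_CUBIC)
b=cv2.resize(b,(0,0),fx=3.2,fy=3.2,interpolation=cv2.INTER_CUBIC)
cv2.imwrite("pics/top1.png",a);cv2.imwrite("pics/scene1.png",b);print(a.shape,b.shape)
```

```text
(576, 544, 3) (608, 480, 3)
```

View pics/top1.png

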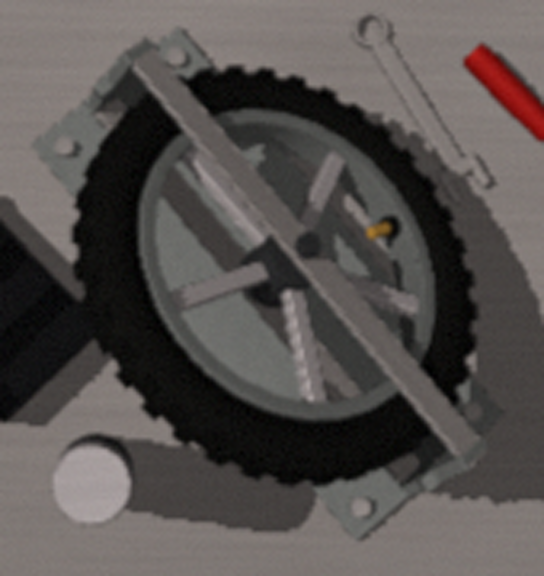

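View pics/scene1.png

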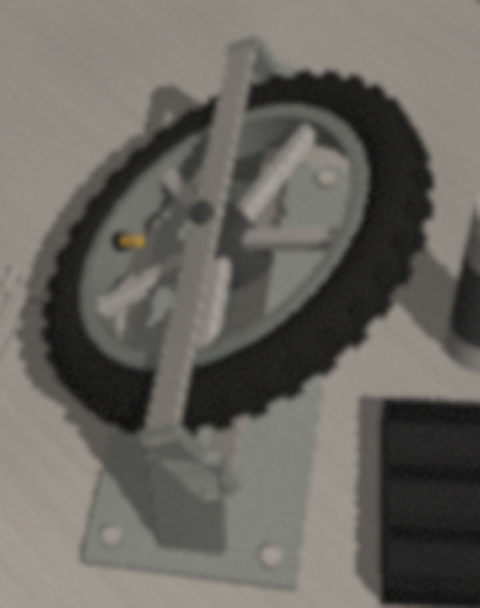

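```bash
cat > h.py <<'E'
import numpy as np,cv2
from cell import *
from scipy.spatial.transform import Rotation as R
from scipy.optimize import least_squares
U=np.array([.866,0,.5]);N=np.array([-.5,0,.866]);Y=np.array([0,1.,0]);H=np.array([0,0,.135])
def W(p,P): # stand->world; p=(x,y,yaw)
    return R.from_euler('z',p[2]).apply(P)+[p[0],p[1],0]
def proj(n,P,c=None):
    c=c or camera_params(n)
    q=R.from_rotvec(c["orientation"]).inv().apply(P-c["xyz"])@c["intrinsics"].T
    return q[...,:2]/q[...,2:]
E
python3 - <<'E'
from h import *
t=lambda x,y:[(x+.5)/3.2+224.5,(y+.5)/3.2+144.5]
s=lambda x,y:[(x+.5)/3.2+199.5,(y+.5)/3.2+94.5]
obs={"top":np.array([t(308,245),t(150,60),t(470,455),t(372,233)]),"scene":np.array([s(203,208),s(168,432),s(243,45),s(143,240)])}
C={n:camera_params(n) for n in obs}
def f(v):
    x,y,yaw,q,L=v
    a=H+.041*N; e=[H+.032*N+k*L*Y for k in(-1,1)]
    vt=H+.004*N+.085*(U*np.cos(q)+Y*np.sin(q))
    r=[]
    for n in obs:
        P=np.array([a,*( [e[1],e[0]] if yo[n]else e),vt]); r.append(proj(n,W(v,P),C[n])-obs[n])
    return np.concatenate(r).ravel()
best=None
for A in(0,1):
    yo={"top":A,"scene":A}
    for yaw in np.arange(-3,3.2,1):
        r=least_squares(f,[.42,-.05,yaw,3.1,.19])
        if best is None or r.cost<best[0]: best=(r.cost,r.x,r.fun.round(1))
print(best); p=best[1]; np.save("p.npy",p)
st=observe(); M=R.from_rotvec(st["ee_rot"]); print("tool axes\n",M.as_matrix().round(3),"stand y",W([0,0,p[2]],Y),"u",W([0,0,p[2]],U))
im=cv2.imread("pics/top0.png")
th=np.linspace(0,2*np.pi,90)
for rr,nn in((.16,0),(.11,.012)):
    for x in proj("top",W(p,H+nn*N+rr*(np.cos(th)[:,None]*U+np.sin(th)[:,None]*Y))): cv2.circle(im,tuple(x.round().astype(int)),0,(0,255,0),-1)
for k in(36,108,180,252,324):
    a=p[3]+np.radians(k); d=np.cos(a)*U+np.sin(a)*Y
    l=proj("top",W(p,np.array([H+.01*N+.03*d,H+.01*N+.105*d]))).round().astype(int); cv2.line(im,tuple(l[0]),tuple(l[1]),(0,0,255),1)
cv2.imwrite("pics/ov.png",cv2.resize(im[145:325,225:395],(0,0),fx=3.2,fy=3.2))
E
```

```text
(np.float64(8.621523326303171), array([ 0.53873332, -0.07848485,  2.26971536,  2.87411999,  0.18251766]), array([ 0.7,  0.7, -2.5, -0.6,  0.2, -0.8, -1.1,  0.9, -0.5, -0.5, -1.5,
       -2. ,  0.3,  0.1, -0. ,  0.4]))
tool axes
 [[ 0.9    0.436 -0.001]
 [ 0.436 -0.9    0.001]
 [-0.    -0.001 -1.   ]] stand y [-0.76553812 -0.64339054  0.        ] u [-0.55717621  0.66295601  0.5       ]
```

View pics/ov.png

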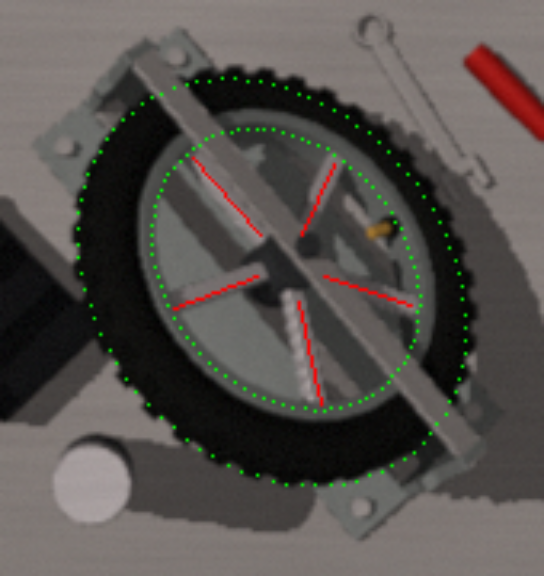

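The overlay fits to within a few mm. I'll refit with spoke centre lines added, then write a helper that gives offsets in tool units.

```bash
cat >> h.py <<'E'
def go(u,y,n=-.003,up=0,label=""):
    "print offset from the present TCP to fingertip at wheel coords (mm->m), tool units"
    p=np.load("p.npy"); st=observe(); M=R.from_rotvec(st["ee_rot"])
    T=W(p,H+u*U+y*Y+n*N)+[0,0,.025+up]
    d=M.inv().apply(T-st["position"])/.04
    my=M.apply([0,1,0]); want=-W([0,0,p[2]],Y)
    e=np.arctan2(my[0]*want[1]-my[1]*want[0],my@want)
    print(label,"target",T.round(3),"shift",d.round(2),"turn",round(-np.degrees(e)/6,2))
def where():
    p=np.load("p.npy"); st=observe(); t=st["position"]+R.from_rotvec(st["ee_rot"]).apply([0,0,.025])
    s=R.from_euler('z',-p[2]).apply(t-[p[0],p[1],0])-H
    print("t",round(st["clock"],2),"tip u,y,n mm",(np.array([s@U,s[1],s@N])*1e3).round(1),"F stand",R.from_euler('z',-p[2]).apply(st["force"]).round(1),"w",round(st["width"],2),"j",st["joints"].round(2))
def look(tag):
    im=get_image("top")[:,:,::-1]; cv2.imwrite(f"pics/{tag}.png",cv2.resize(im[145:325,225:395],(0,0),fx=3.2,fy=3.2,interpolation=cv2.INTER_CUBIC))
E
python3 - <<'E'
from h import *
t=lambda x,y:np.array([(x+.5)/3.2+224.5,(y+.5)/3.2+144.5])
s=lambda x,y:np.array([(x+.5)/3.2+199.5,(y+.5)/3.2+94.5])
C={n:camera_params(n) for n in("top","scene")}
def f(v):
    q=v[3]; r=[]
    d=lambda a:np.cos(a)*U+np.sin(a)*Y
    pj=lambda n,P:proj(n,W(v,np.array(P)),C[n])
    for n,nut,vt in(("top",t(308,245),t(372,233)),("scene",s(203,208),s(143,240))):
        r+=list(pj(n,[H+.041*N])[0]-nut)+list(pj(n,[H+.004*N+.085*d(q)])[0]-vt)
    def line(n,a,b,pts):
        A,B=pj(n,[a,b]); e=(B-A)/np.linalg.norm(B-A)
        return [ (x-A)@np.array([-e[1],e[0]]) for x in pts]
    for k,pts in((252,[t(268,272),t(178,300)]),(180,[t(290,295),t(312,398)])):
        a=q+np.radians(k); r+=line("top",H+.01*N+.02*d(a),H+.01*N+.11*d(a),pts)
    a,b=H+.032*N-.18*Y,H+.032*N+.18*Y
    r+=line("top",a,b,[t(152,62),t(468,452)])+line("scene",a,b,[s(243,47),s(168,428)])
    return np.array(r)
p0=np.load("p.npy"); r=least_squares(f,p0[:4],loss="soft_l1"); print(r.x,r.fun.round(1)); np.save("p.npy",r.x)
go(.060,.025,up=.09,label="hover");
E
```

```text
[ 0.53573316 -0.07879684  2.27409638  2.92051571] [  0.8   2.   -1.8   0.6   0.4  -1.2   0.2   1.    6.7  36.2  -7.7 -39.8
  -2.7   0.2  -0.5   0.4]
hover target [ 0.482 -0.054  0.277] shift [10.26 -9.15 -0.65] turn -17.41
```

```bash
python3 - <<'E'
from h import *
t=lambda x,y:np.array([(x+.5)/3.2+224.5,(y+.5)/3.2+144.5])
s=lambda x,y:np.array([(x+.5)/3.2+199.5,(y+.5)/3.2+94.5])
C={n:camera_params(n) for n in("top","scene")}
def f(v):
    q=v[3]; r=[]
    d=lambda a:np.cos(a)*U+np.sin(a)*Y
    pj=lambda n,P:proj(n,W(v,np.array(P)),C[n])
    for n,nut,vt in(("top",t(308,245),t(372,233)),("scene",s(203,208),s(143,240))):
        r+=list(pj(n,[H+.041*N])[0]-nut)+list(pj(n,[H+.004*N+.085*d(q)])[0]-vt)
    def line(n,a,b,pts):
        A,B=pj(n,[a,b]); e=(B-A)/np.linalg.norm(B-A)
        return [ (x-A)@np.array([-e[1],e[0]]) for x in pts]
    for k,pts in((180,[t(268,272),t(178,300)]),(252,[t(290,295),t(312,398)])):
        a=q+np.radians(k); r+=line("top",H+.01*N+.02*d(a),H+.01*N+.11*d(a),pts)
    a,b=H+.032*N-.18*Y,H+.032*N+.18*Y
    r+=line("top",a,b,[t(152,62),t(468,452)])+line("scene",a,b,[s(243,47),s(168,428)])
    return np.array(r)
r=least_squares(f,np.load("p.npy"),loss="soft_l1"); print(r.x,r.fun.round(1)); np.save("p.npy",r.x)
go(.060,.025,up=.1,label="hover")
E
python3 -m jog '[0,0,0,-1,0, 0,0.6,-0.6,-0.6,-1, 0,0.6,-0.6,0,-1, 0,0.6,-0.6,0,-1, 0,0.6,-0.6,0,-1, 0,0.6,-0.6,0,-1]' 20
python3 -c "
from h import *
go(.060,.025,up=.1,label='hover');where()"
```

```text
[ 0.53971449 -0.07695616  2.27005184  2.84620577] [-0.   0.3 -1.3  1.3 -0.4  0.1  0.5  0.2 -0.8 -0.1  1.   0.5 -1.9  0.3
 -0.3  1.3]
hover target [ 0.486 -0.052  0.287] shift [10.37 -9.15 -0.9 ] turn -17.37
clock: 0.6
position: [0.291, -0.3951, 0.3137]
ee_rot: [-2.763, -1.481, 0.005]
force: [-0.2, 0.4, 0.2]
width: 0.612
hover target [ 0.486 -0.052  0.287] shift [ 9.84 -0.68  0.66] turn -12.28
t 0.6 tip u,y,n mm [  4.8 395.1 174.7] F stand [ 0.4 -0.1  0.2] w 0.61 j [ 0.94  0.18 -0.13  1.78  0.03  1.19  0.21]
```

```bash
python3 -m jog '[0,0.7,0,0,-1, 0,0.7,0.1,0,-1, 0,0.7,0.2,0,-1, 0,0.7,0.3,0,-1, 0,0.7,0.3,0,-1, 0,0.6,0.4,0,-1]'
python3 -c "
from h import *
go(.060,.025,up=.1,label='hover');where()"
```

```text
clock: 1.1
position: [0.3894, -0.2426, 0.3132]
ee_rot: [-2.136, -2.291, 0.006]
force: [0.2, -0.5, 0.9]
width: 0.18
hover target [ 0.486 -0.052  0.287] shift [4.58 2.75 0.64] turn -6.01
t 1.1 tip u,y,n mm [ 50.8 221.8 147.6] F stand [-0.5  0.2  0.9] w 0.18 j [ 0.75  0.14 -0.35  1.83  0.05  1.19  0.45]
```

```bash
python3 -m jog '[0,0.6,0.4,0,-1, 0,0.6,0.5,0,-1, 0,0.5,0.6,0,-1, 0,0.4,0.6,0,-1, 0,0.4,0.6,0,-1, 0,0.3,0.6,0,-1, 0,0,0,0,0]'
python3 -c "
from h import *
go(.060,.025,up=.1,label='hover');where();look('a1')"
```

```text
clock: 1.68
position: [0.4819, -0.0767, 0.3119]
ee_rot: [-1.258, -2.865, -0.003]
force: [-0.1, 0.6, 0.3]
width: 0.004
hover target [ 0.486 -0.052  0.287] shift [0.37 0.5  0.61] turn 0.42
t 1.68 tip u,y,n mm [108.6  44.2 112.7] F stand [ 0.5 -0.3  0.3] w 0.0 j [ 0.52  0.22 -0.56  1.76  0.12  1.21  0.67]
```

```bash
python3 -m jog '[0,0.35,0.5,0.3,0.4, 0,0,0,0.3,0, 0,0,0,0,0]'
python3 -c "
from h import *
go(.060,.025,label='in');where()"
```

```text
clock: 1.98
position: [0.4856, -0.057, 0.2866]
ee_rot: [-1.338, -2.828, 0.003]
force: [-0.2, -0.9, -0.9]
width: 0.004
in target [ 0.486 -0.052  0.187] shift [0.06 0.11 2.48] turn -0.12
t 1.98 tip u,y,n mm [106.9  28.8  84.4] F stand [-0.6  0.7 -0.9] w 0.0 j [ 0.47  0.24 -0.56  1.8   0.14  1.15  0.56]
```

```bash
python3 -m jog '[0,0.06,0.1,0.4,0, 0,0,0,0.4,0, 0,0,0,0.4,0, 0,0,0,0.4,0, 0,0,0,0.4,0, 0,0,0,0.4,0, 0,0,0,0,0]'
python3 -c "
from h import *
go(.060,.025,label='in');go(.065,-.01,label='1');where()"
```

```text
clock: 2.57
position: [0.4844, -0.0614, 0.1893]
ee_rot: [-1.365, -2.817, 0.01]
force: [-0.9, -0.3, 0.3]
width: 0.006
in target [ 0.486 -0.052  0.187] shift [0.15 0.18 0.05] turn -0.29
1 target [ 0.51  -0.026  0.19 ] shift [ 0.29  1.05 -0.02] turn -0.29
t 2.57 tip u,y,n mm [56.  32.6  1.6] F stand [0.4 0.9 0.3] w 0.01 j [ 0.44  0.34 -0.53  1.94  0.21  0.93  0.47]
```

```bash
python3 -m jog '[0,0.1,0.2,0.05,-0.3, 0,0.05,0.2,0.02,0, 0,0.05,0.2,0,0, 0,0.05,0.2,0,0, 0,0.05,0.2,0,0, 0,0,0,0,0]'
python3 -c "
from h import *
go(.063,-.005,label='1');go(.052,-.035,label='2');go(.035,-.053,label='3');where()"
```

```text
clock: 3.07
position: [0.51, -0.0285, 0.1897]
ee_rot: [-1.328, -2.837, 0.017]
force: [-0.1, 1.4, -0.4]
width: 0.007
1 target [ 0.507 -0.031  0.189] shift [-0.   -0.09  0.02] turn -0.04
2 target [ 0.537 -0.019  0.183] shift [-0.24  0.67  0.15] turn -0.04
3 target [ 0.56  -0.018  0.175] shift [-0.61  1.12  0.35] turn -0.04
t 3.07 tip u,y,n mm [63.6 -8.1 -2.4] F stand [ 1.1 -0.8 -0.4] w 0.01 j [ 0.36  0.38 -0.54  1.88  0.24  0.96  0.41]
```

```bash
python3 -m jog '[0,-0.06,0.2,0.04,0, 0,-0.08,0.2,0.05,0, 0,-0.1,0.2,0.06,0, 0,-0.12,0.15,0.07,0, 0,-0.12,0.15,0.07,0, 0,-0.12,0.15,0.07,0, 0,0,0,0,0]'
python3 -c "
from h import *
go(.035,-.053,label='3');go(.022,-.058,label='4');where();look('a2')"
```

```text
clock: 3.65
position: [0.5581, -0.0211, 0.1741]
ee_rot: [-1.327, -2.832, 0.03]
force: [-0.6, -0.1, -0.3]
width: 0.008
3 target [ 0.56  -0.018  0.175] shift [ 0.02  0.07 -0.02] turn -0.05
4 target [ 0.571 -0.024  0.168] shift [-0.26  0.2   0.14] turn -0.05
t 3.65 tip u,y,n mm [ 34.  -49.4  -3.3] F stand [ 0.3  0.5 -0.3] w 0.01 j [ 0.31  0.47 -0.51  1.78  0.28  0.98  0.37]
```

View pics/a2.png

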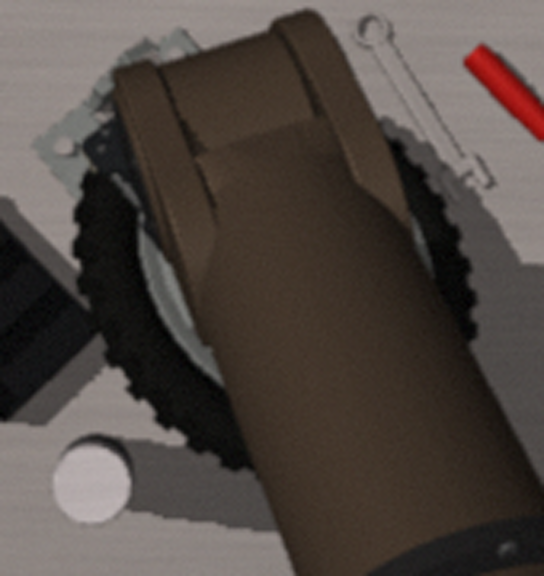

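The arm hides the wheel from above. I'll finish the stroke, lift, and look with the scene camera.

```bash
python3 -m jog '[0,-0.13,0.12,0.07,0, 0,-0.13,0.1,0.07,0, 0,0,0,0,0]'
python3 -c "
from h import *
where()"
python3 -m jog '[0,0.05,-0.1,0,0, 0,0,0,-0.5,0, 0,0,0,-0.5,0, 0,0,0,-0.5,0, 0,0,0,-0.5,0, 0,0.4,-0.5,-0.3,0, 0,0.4,-0.5,0,0, 0,0,-0.5,0,0, 0,0,0,0,0]'
python3 -c "
from h import *
where()
im=get_image('scene')[:,:,::-1]; cv2.imwrite('pics/s2.png',cv2.resize(im[75:265,180:350],(0,0),fx=3.2,fy=3.2,interpolation=cv2.INTER_CUBIC))"
```

```text
clock: 3.95
position: [0.5712, -0.0224, 0.1685]
ee_rot: [-1.325, -2.832, 0.03]
force: [0.8, -0.2, 0.6]
width: 0.004
t 3.95 tip u,y,n mm [ 23.  -58.6  -3.4] F stand [-0.7 -0.5  0.6] w 0.0 j [ 0.3   0.5  -0.51  1.76  0.29  0.99  0.37]
clock: 4.7
position: [0.5004, -0.0346, 0.2675]
ee_rot: [-1.323, -2.84, 0.021]
force: [0.2, -1.2, 0.1]
width: 0.004
t 4.7 tip u,y,n mm [103.8   3.2  64.2] F stand [-1.1  0.6  0.1] w 0.0 j [ 0.4   0.28 -0.56  1.8   0.17  1.12  0.49]
```

View pics/s2.png

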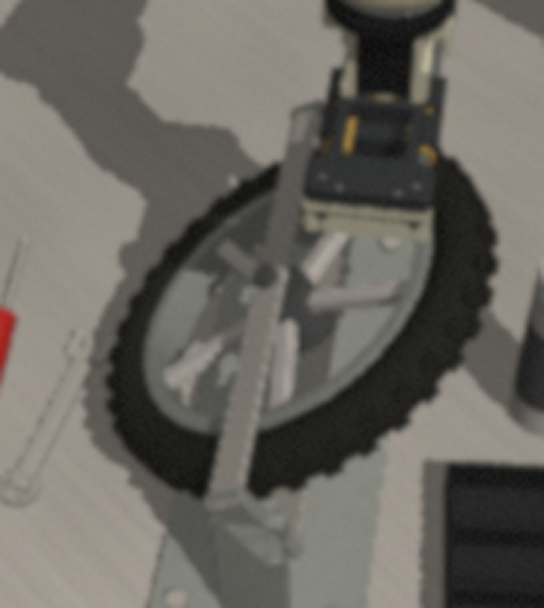

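The spokes sit almost where they were before, but the valve has gone from its place at the lower left. That means the wheel turned about 72° and the valve is now hidden under the gripper. I'll work out the angle from the spoke lines.

```bash
cat >> h.py <<'E'
def spokeang(cam,pts):
    "wheel-plane angle (deg) and radius of full-image pixels on the spoke front face n=10mm"
    p=np.load("p.npy"); c=camera_params(cam)
    Rz=R.from_euler('z',-p[2]); o=Rz.apply(c["xyz"]-[p[0],p[1],0])-H
    for x in pts:
        d=Rz.apply(R.from_rotvec(c["orientation"]).apply(np.linalg.solve(c["intrinsics"],[*x,1])))
        P=o+d*(.010-o@N)/(d@N); print(x,"ang",round(np.degrees(np.arctan2(P[1],P@U)),1),"r",round(np.hypot(P[1],P@U)*1e3))
E
python3 -c "
from h import *
spokeang('scene',[((a+.5)/3.2+179.5,(b+.5)/3.2+74.5) for a,b in((315,299),(400,290),(325,260),(345,238),(290,335),(281,390))])
go(.060,.028,up=.05);go(.060,.028)"
```

```text
(278.09375, 168.09375) ang -17.2 r 26
(304.65625, 165.28125) ang -12.7 r 98
(281.21875, 155.90625) ang 47.6 r 40
(287.46875, 149.03125) ang 48.3 r 63
(270.28125, 179.34375) ang -77.1 r 38
(267.46875, 196.53125) ang -83.5 r 87
 target [ 0.484 -0.054  0.237] shift [-0.12 -0.67  0.77] turn 0.0
 target [ 0.484 -0.054  0.187] shift [-0.12 -0.65  2.02] turn 0.0
```

```bash
python3 -m jog '[0,0,-0.6,0.2,0, 0,0,0,0.3,0, 0,0,0.05,0.4,0, 0,0,0,0.4,0, 0,0,0,0.4,0, 0,0,0,0.35,0, 0,0,0,0,0]'
python3 -c "
from h import *
where();go(.063,-.005)"
```

```text
clock: 5.33
position: [0.4887, -0.0457, 0.1856]
ee_rot: [1.323, 2.846, -0.008]
force: [-0.8, -0.4, -0.8]
width: -0.0
t 5.33 tip u,y,n mm [61.9 19.  -6.1] F stand [ 0.2  0.8 -0.8] w -0.0 j [ 0.41  0.35 -0.54  1.94  0.23  0.91  0.45]
 target [ 0.507 -0.031  0.189] shift [-0.02  0.6  -0.08] turn 0.01
```

```bash
python3 -m jog '[0,0.02,0.2,-0.05,0, 0,0.02,0.2,-0.03,0, 0,0,0.25,0,0, 0,-0.06,0.2,0.04,0, 0,-0.08,0.2,0.05,0, 0,-0.1,0.2,0.06,0, 0,-0.12,0.15,0.07,0, 0,-0.12,0.15,0.07,0, 0,-0.12,0.15,0.07,0, 0,0,0,0,0]'
python3 -c "
from h import *
go(.022,-.058,label='4');where()"
```

```text
clock: 6.17
position: [0.5594, -0.0187, 0.1767]
ee_rot: [-1.329, -2.846, 0.02]
force: [0.0, -0.1, 0.0]
width: 0.003
4 target [ 0.571 -0.024  0.168] shift [-0.28  0.14  0.21] turn -0.02
t 6.17 tip u,y,n mm [ 35.9 -52.3  -1.5] F stand [-0.1  0.1  0. ] w 0.0 j [ 0.3   0.46 -0.51  1.79  0.28  0.97  0.37]
```

```bash
python3 -m jog '[0,-0.14,0.1,0.1,0, 0,-0.14,0.07,0.1,0, 0,0,0,0,0]'
python3 -c "
from h import *
where()"
python3 -m jog '[0,0.05,-0.1,0,0, 0,0,0,-0.5,0, 0,0,0,-0.5,0, 0,0,0,-0.5,0, 0,0,0,-0.5,0, 0,0.4,-0.8,-0.5,0, 0,0.4,-0.8,-0.5,0, 0,0,-0.8,0,0, 0,0,-0.8,0,0, 0,0,-0.8,0,0, 0,0,-0.8,0,0, 0,0,0,0,0]'
python3 -c "
from h import *
where()
im=get_image('scene')[:,:,::-1]; cv2.imwrite('pics/s3.png',cv2.resize(im[75:265,180:350],(0,0),fx=3.2,fy=3.2,interpolation=cv2.INTER_CUBIC))"
```

```text
clock: 6.42
position: [0.5736, -0.0218, 0.169]
ee_rot: [-1.327, -2.847, 0.017]
force: [-0.1, -1.0, 0.0]
width: 0.003
t 6.42 tip u,y,n mm [ 22.1 -61.2  -2.3] F stand [-0.8  0.7  0. ] w 0.0 j [ 0.3   0.49 -0.5   1.76  0.29  0.97  0.37]
clock: 7.42
position: [0.3963, -0.1205, 0.2964]
ee_rot: [1.315, 2.841, -0.007]
force: [-0.6, -1.0, -0.7]
width: 0.008
t 7.42 tip u,y,n mm [119.  137.7  88.8] F stand [-0.4  1.1 -0.7] w 0.01 j [ 0.64  0.08 -0.51  1.95  0.05  1.11  0.82]
```

View pics/s3.png

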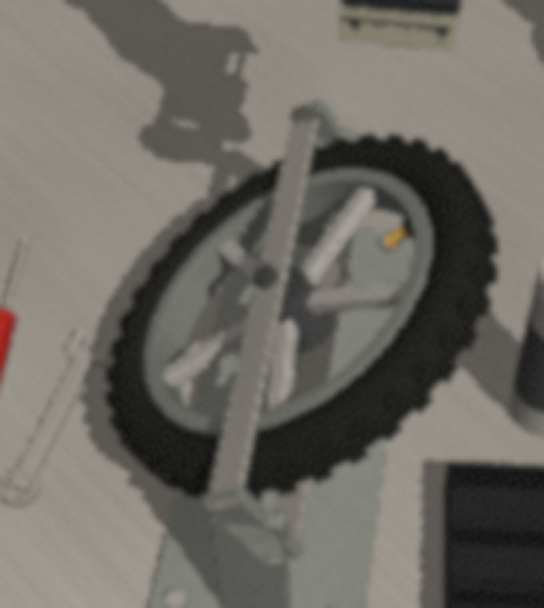

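The valve is visible, with its tip near (386,243), in the upper half between the two right-hand spokes.

```bash
python3 -c "
from h import *
sc=lambda a,b:((a+.5)/3.2+179.5,(b+.5)/3.2+74.5)
spokeang('scene',[sc(*x) for x in((315,299),(398,291),(315,272),(366,197))])
p=np.load('p.npy');o=np.array(sc(386,243))
e=[(np.linalg.norm(proj('scene',W(p,H+.004*N+.085*(np.cos(np.radians(q))*U+np.sin(np.radians(q))*Y)))-o),q) for q in np.arange(-10,60,1.)]
print(min(e)); go(.056,.018,up=.05)
go(.056,.018)"
```

```text
(278.09375, 168.09375) ang -17.2 r 26
(304.03125, 165.59375) ang -13.2 r 96
(278.09375, 159.65625) ang 45.1 r 28
(294.03125, 136.21875) ang 57.3 r 101
(np.float64(1.1144583388704186), np.float64(25.0))
 target [ 0.494 -0.05   0.235] shift [-0.22  2.92  1.54] turn 0.05
 target [ 0.494 -0.05   0.185] shift [-0.2   2.92  2.79] turn 0.05
```

```bash
python3 -m jog '[0,-0.1,0.8,0,0, 0,-0.1,0.8,0,0, 0,0,0.8,0.4,0, 0,0,0.5,0.4,0, 0,0,0,0.4,0, 0,0,0,0,0]'
python3 -c "
from h import *
where();go(.047,.020,up=.03);go(.047,.020)"
```

```text
clock: 7.97
position: [0.4999, -0.045, 0.2507]
ee_rot: [1.316, 2.826, 0.003]
force: [-0.1, 0.0, -1.0]
width: 0.004
t 7.97 tip u,y,n mm [88.2  9.6 53.7] F stand [ 0.1  0.1 -1. ] w 0.0 j [ 0.44  0.28 -0.57  1.85  0.19  1.04  0.5 ]
 target [ 0.497 -0.058  0.211] shift [-0.18 -0.26  0.99] turn 0.0
 target [ 0.497 -0.058  0.181] shift [-0.16 -0.27  1.74] turn 0.0
```

```bash
python3 -m jog '[0,-0.18,-0.26,0,0, 0,0,0,0.35,0, 0,0,0,0.35,0, 0,0,0,0.25,0, 0,0,0,0,0]'
python3 -c "
from h import *
where();go(.047,.020,up=.0)"
```

```text
clock: 8.38
position: [0.4998, -0.0542, 0.2143]
ee_rot: [1.308, 2.826, 0.009]
force: [-0.6, -0.0, 1.0]
width: 0.003
t 8.38 tip u,y,n mm [64.  15.5 25.8] F stand [0.4 0.5 1. ] w 0.0 j [ 0.44  0.32 -0.55  1.9   0.21  0.95  0.49]
 target [ 0.497 -0.058  0.181] shift [-0.   -0.12  0.83] turn 0.05
```

```bash
python3 -m jog '[0,0,-0.14,0,0, 0,0,0,0.2,0, 0,0,0,0,0]'
python3 -c "
from h import *
where();go(.047,.020,up=.0)"
```

```text
clock: 8.63
position: [0.4961, -0.0578, 0.2075]
ee_rot: [1.307, 2.825, 0.01]
force: [-0.6, 0.5, 0.1]
width: 0.006
t 8.63 tip u,y,n mm [60.3 20.6 20.1] F stand [0.8 0.1 0.1] w 0.01 j [ 0.45  0.32 -0.55  1.92  0.22  0.93  0.5 ]
 target [ 0.497 -0.058  0.181] shift [0.   0.02 0.67] turn 0.05
```

```bash
python3 -m jog '[0,0,0.02,0.25,0, 0,0,0,0.25,0, 0,0,0,0.2,0, 0,0,0,0,0]'
python3 -c "
from h import *
where();go(.047,.020,up=.0);go(.050,.003)"
```

```text
clock: 8.97
position: [0.4983, -0.0577, 0.178]
ee_rot: [1.307, 2.822, 0.011]
force: [0.1, 0.3, -0.8]
width: 0.003
t 8.97 tip u,y,n mm [44.3 18.8 -4.8] F stand [ 0.1 -0.3 -0.8] w 0.0 j [ 0.43  0.36 -0.54  1.95  0.25  0.86  0.46]
 target [ 0.497 -0.058  0.181] shift [ 0.02 -0.02 -0.07] turn 0.04
 target [ 0.509 -0.045  0.182] shift [ 0.08  0.41 -0.1 ] turn 0.04
```

```bash
python3 -m jog '[0,0.05,0.1,-0.04,0, 0,0.05,0.14,-0.05,0, 0,0.03,0.14,-0.03,0, 0,0,0,0,0]'
python3 -c "
from h import *
where();go(.052,.003)"
```

```text
clock: 9.3
position: [0.5048, -0.045, 0.1818]
ee_rot: [1.312, 2.824, 0.003]
force: [-0.0, 0.9, 0.6]
width: 0.007
t 9.3 tip u,y,n mm [51.   5.9 -4.3] F stand [ 0.7 -0.6  0.6] w 0.01 j [ 0.4   0.36 -0.54  1.93  0.25  0.89  0.43]
 target [ 0.507 -0.043  0.183] shift [-0.01  0.08 -0.04] turn 0.02
```

```bash
python3 -m jog '[0,0,0.1,-0.03,0, 0,0,0,0,0]'
python3 -c "
from h import *
where()"
python3 -m jog '[0,0,-0.06,0,0, 0,0,0,-0.4,0, 0,0,0,-0.5,0, 0,0,0,-0.5,0, 0,0,0,-0.5,0, 0,0,-0.8,-0.5,0, 0,0,-0.8,-0.3,0, 0,0,-0.8,0,0, 0,0,-0.8,0,0, 0,0,-0.8,0,0, 0,0,0,0,0]'
python3 -c "
from h import *
where()
im=get_image('scene')[:,:,::-1]; cv2.imwrite('pics/s4.png',cv2.resize(im[105:225,220:350],(0,0),fx=5,fy=5,interpolation=cv2.INTER_CUBIC))"
```

```text
clock: 9.47
position: [0.5081, -0.0421, 0.1836]
ee_rot: [1.312, 2.825, 0.002]
force: [1.0, 0.0, 0.4]
width: 0.006
t 9.47 tip u,y,n mm [52.   1.4 -2.8] F stand [-0.7 -0.8  0.4] w 0.01 j [ 0.39  0.37 -0.54  1.92  0.26  0.89  0.43]
clock: 10.38
position: [0.381, -0.1441, 0.2961]
ee_rot: [1.291, 2.824, 0.016]
force: [-0.6, -0.1, -0.2]
width: 0.001
t 10.38 tip u,y,n mm [111.4 164.1  92.8] F stand [ 0.3  0.5 -0.2] w 0.0 j [ 0.72  0.05 -0.5   1.98  0.02  1.08  0.93]
```

View pics/s4.png

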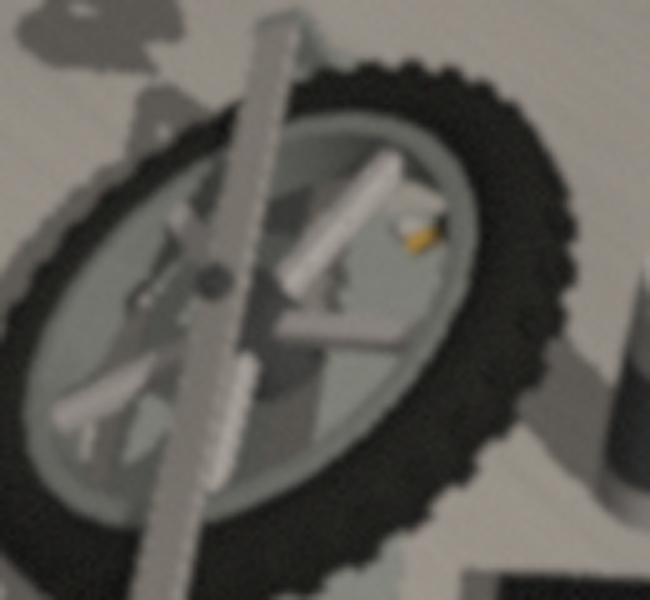

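The valve tip is at about (410,246), E is the spoke from (285,325) to (395,338), and A runs from (290,280) to (392,163). I'll compute the remaining angle.

```bash
cat >> h.py <<'E'
def vang(cam,o):
    p=np.load('p.npy');o=np.array(o)
    e=[(np.linalg.norm(proj(cam,W(p,H+.004*N+.085*(np.cos(np.radians(q))*U+np.sin(np.radians(q))*Y)))-o),q) for q in np.arange(-30,60,.5)]
    print(cam,'valve err px, q',min(e))
E
python3 -c "
from h import *
sc=lambda a,b:((a+.5)/5+219.5,(b+.5)/5+104.5)
spokeang('scene',[sc(*x) for x in((285,325),(395,338),(290,280),(392,163))])
vang('scene',sc(410,246));go(.055,.012,up=.05)"
```

```text
(276.6, 169.6) ang -27.8 r 24
(298.6, 172.2) ang -24.6 r 90
(277.6, 160.6) ang 42.4 r 26
(298.0, 137.2) ang 49.2 r 101
scene valve err px, q (np.float64(0.9592895181921546), np.float64(16.0))
 target [ 0.499 -0.047  0.235] shift [-0.05  3.71  1.64] turn 0.14
```

```bash
python3 -m jog '[0,0,0.8,0,0, 0,0,0.8,0,0, 0,0,0.8,0.2,0, 0,0,0.8,0.4,0, 0,-0.1,0.4,0.4,0, 0,0,0,0.4,0, 0,0,0,0,0]'
python3 -c "
from h import *
where();go(.050,.009,up=.02)"
```

```text
clock: 11.02
position: [0.5071, -0.0424, 0.2459]
ee_rot: [1.29, 2.812, 0.031]
force: [-0.6, 0.0, -0.0]
width: 0.004
t 11.02 tip u,y,n mm [83.3  1.7 51.2] F stand [ 0.4  0.4 -0. ] w 0.0 j [ 0.45  0.28 -0.59  1.86  0.2   1.    0.5 ]
 target [ 0.504 -0.048  0.202] shift [-0.02 -0.2   1.08] turn 0.12
```

```bash
python3 -m jog '[0,-0.02,-0.25,0.2,0, 0,0,0,0.35,0, 0,0,0,0.35,0, 0,0,0,0.2,0, 0,0,0,0,0]'
python3 -c "
from h import *
where();go(.050,.009)"
```

```text
clock: 11.43
position: [0.505, -0.0452, 0.2029]
ee_rot: [1.281, 2.813, 0.039]
force: [0.4, -0.3, 0.5]
width: 0.007
t 11.43 tip u,y,n mm [61.1  5.  14.3] F stand [-0.5 -0.1  0.5] w 0.01 j [ 0.45  0.33 -0.58  1.93  0.23  0.89  0.47]
 target [ 0.504 -0.048  0.182] shift [-0.03 -0.1   0.51] turn 0.17
```

```bash
python3 -m jog '[0,-0.02,-0.13,0,0, 0,0,0,0.25,0, 0,0,0,0.25,0, 0,0,0,0,0]'
python3 -c "
from h import *
where();go(.052,-.010)"
```

```text
clock: 11.77
position: [0.504, -0.0495, 0.184]
ee_rot: [1.28, 2.809, 0.041]
force: [-0.5, -0.5, 0.0]
width: 0.002
t 11.77 tip u,y,n mm [49.4  8.5 -0.7] F stand [-0.1  0.7  0. ] w 0.0 j [ 0.44  0.35 -0.57  1.96  0.25  0.84  0.46]
 target [ 0.517 -0.035  0.183] shift [0.06 0.49 0.04] turn 0.16
```

```bash
python3 -m jog '[0,0.02,0.15,0.02,0, 0,0.02,0.15,0.01,0, 0,0.02,0.12,0,0, 0,0,0.08,0,0, 0,0,0,0,0]'
python3 -c "
from h import *
where()"
```

```text
clock: 12.18
position: [0.5171, -0.0371, 0.183]
ee_rot: [1.287, 2.808, 0.031]
force: [-0.8, 0.4, -0.2]
width: 0.007
t 12.18 tip u,y,n mm [49.6 -9.3 -2.1] F stand [ 0.8  0.3 -0.2] w 0.01 j [ 0.4   0.37 -0.56  1.93  0.27  0.86  0.42]
```

```bash
python3 -m jog '[0,0,-0.06,0,0, 0,0,0,-0.4,0, 0,0,0,-0.5,0, 0,0,0,-0.5,0, 0,0,0,-0.5,0, 0,0,-0.8,-0.5,0, 0,0,-0.8,-0.3,0, 0,0,-0.8,0,0, 0,0,-0.8,0,0, 0,0,-0.8,0,0, 0,0,-0.8,0,0, 0,0,-0.8,0,0, 0,0,-0.8,0,0, 0,0,0,0,0]'
python3 -c "
from h import *
where()
a=get_image('scene')[105:225,230:330,::-1];b=get_image('top')[170:290,260:360,::-1]
cv2.imwrite('pics/s5.png',cv2.resize(np.hstack([a,b]),(0,0),fx=4,fy=4,interpolation=cv2.INTER_CUBIC))"
```

```text
clock: 13.35
position: [0.3137, -0.2047, 0.2857]
ee_rot: [1.259, 2.808, 0.048]
force: [-0.0, -0.1, 0.2]
width: 0.008
t 13.35 tip u,y,n mm [103.2 253.8  85.6] F stand [-0.1  0.1  0.2] w 0.01 j [ 0.9  -0.02 -0.41  2.08 -0.05  1.02  1.24]
```

View pics/s5.png

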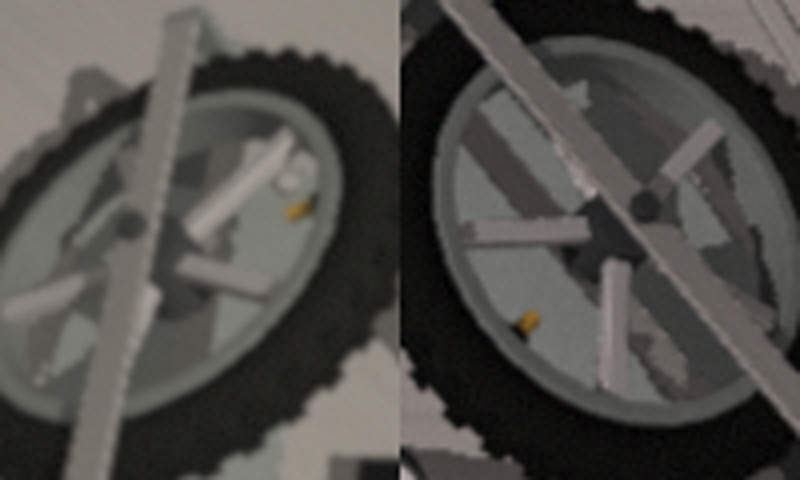

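Both views show the valve near the top. In the scene half its tip is at (289,213); in the top half it is at (535,318), between the left spoke (590,230)-(465,234) and the bottom spoke (617,265)-(612,388).

```bash
python3 -c "
from h import *
s=lambda a,b:((a+.5)/4+229.5,(b+.5)/4+104.5)
t=lambda a,b:((a-400+.5)/4+259.5,(b+.5)/4+169.5)
spokeang('scene',[s(*x) for x in((180,263),(268,290),(192,235),(290,140))])
spokeang('top',[t(*x) for x in((590,230),(465,234),(617,265),(612,388))])
vang('scene',s(289,213));vang('top',t(535,318));go(.05,0,up=.05)"
```

```text
(274.625, 170.375) ang -36.8 r 20
(296.625, 177.125) ang -32.8 r 94
(277.625, 163.375) ang 21.6 r 22
(302.125, 139.625) ang 39.0 r 102
(307.125, 227.125) ang -31.0 r 19
(275.875, 228.125) ang -31.4 r 100
(313.875, 235.875) ang 40.5 r 24
(312.625, 266.625) ang 40.7 r 99
scene valve err px, q (np.float64(1.11130153204949), np.float64(6.5))
top valve err px, q (np.float64(1.2572910789476017), np.float64(5.5))
 target [ 0.511 -0.043  0.232] shift [-0.19  6.18  1.71] turn 0.31
```

q is about 4.5–5°, inside the ±7° limit but close to it. One more 5 mm nudge will centre it.

```bash
python3 -m jog '[0,0,0.8,0,0, 0,0,0.8,0,0, 0,0,0.8,0,0, 0,0,0.8,0,0, 0,0,0.8,0,0, 0,-0.1,0.8,0.1,0, 0,-0.1,0.8,0.4,0, 0,0,0.2,0.4,0.3, 0,0,0,0.3,0, 0,0,0,0,0]'
python3 -c "
from h import *
where();go(.050,.002,up=.02)"
```

```text
clock: 14.28
position: [0.5164, -0.0282, 0.2551]
ee_rot: [1.279, 2.785, 0.077]
force: [-0.6, 0.2, -0.0]
width: 0.004
t 14.28 tip u,y,n mm [ 91.9 -15.5  56.9] F stand [ 0.5  0.3 -0. ] w 0.0 j [ 0.48  0.28 -0.64  1.86  0.19  0.98  0.48]
 target [ 0.509 -0.044  0.202] shift [-0.12 -0.49  1.29] turn 0.12
```

```bash
python3 -m jog '[0,-0.1,-0.5,0.2,0, 0,0,0,0.35,0, 0,0,0,0.35,0, 0,0,0,0.3,0, 0,0,0,0,0]'
python3 -c "
from h import *
where();go(.050,.001)"
```

```text
clock: 14.7
position: [0.5107, -0.0366, 0.2073]
ee_rot: [1.265, 2.79, 0.087]
force: [-0.1, 0.1, -0.2]
width: 0.004
t 14.7 tip u,y,n mm [65.6 -5.9 16.8] F stand [ 0.2  0.  -0.2] w 0.0 j [ 0.48  0.32 -0.62  1.94  0.23  0.86  0.47]
 target [ 0.51  -0.043  0.182] shift [-0.09 -0.17  0.61] turn 0.21
```

```bash
python3 -m jog '[0,-0.1,-0.2,0,0, 0,0,0,0.3,0, 0,0,0,0.28,0, 0,0,0,0,0]'
python3 -c "
from h import *
where();go(.050,-.0145)"
```

```text
clock: 15.03
position: [0.5109, -0.0442, 0.1867]
ee_rot: [1.26, 2.787, 0.091]
force: [-1.0, 0.2, 0.7]
width: 0.004
t 15.03 tip u,y,n mm [50.1 -1.2  2. ] F stand [0.7 0.6 0.7] w 0.0 j [ 0.48  0.34 -0.61  1.97  0.25  0.81  0.46]
 target [ 0.522 -0.033  0.182] shift [0.03 0.38 0.14] turn 0.23
```

```bash
python3 -m jog '[0,0.02,0.1,0.08,0, 0,0.02,0.12,0.06,0, 0,0.02,0.12,0,0, 0,0,0.03,0,0, 0,0,0,0,0]'
python3 -c "
from h import *
where();go(.050,-.0145)"
```

```text
clock: 15.45
position: [0.5213, -0.0337, 0.1834]
ee_rot: [1.263, 2.786, 0.086]
force: [-0.6, -0.7, 0.5]
width: 0.005
t 15.45 tip u,y,n mm [ 49.6 -15.9  -1.5] F stand [-0.2  0.9  0.5] w 0.01 j [ 0.45  0.36 -0.6   1.95  0.27  0.81  0.43]
 target [ 0.522 -0.033  0.182] shift [-0.    0.02  0.03] turn 0.21
```

```bash
python3 -m jog '[0,0,-0.06,0,0, 0,0,0,-0.4,0, 0,0,0,-0.5,0, 0,0,0,-0.5,0, 0,0,0,-0.5,0, 0,0,-0.8,-0.5,0, 0,0,-0.8,-0.3,0, 0,0,-0.8,0,0, 0,0,-0.8,0,0, 0,0,-0.8,0,0, 0,0,-0.8,0,0, 0,0,-0.8,0,0, 0,0,-0.8,0,0, 0,0,0,0,0]'
python3 -c "
from h import *
where()
a=get_image('scene')[105:225,230:330,::-1];b=get_image('top')[170:290,260:360,::-1]
cv2.imwrite('pics/s6.png',cv2.resize(np.hstack([a,b]),(0,0),fx=4,fy=4,interpolation=cv2.INTER_CUBIC))"
```

```text
clock: 16.62
position: [0.3141, -0.2078, 0.2753]
ee_rot: [1.239, 2.782, 0.096]
force: [-0.5, 1.1, -0.4]
width: 0.004
t 16.62 tip u,y,n mm [ 95.5 254.5  78.1] F stand [ 1.2 -0.3 -0.4] w 0.0 j [ 0.98 -0.02 -0.45  2.11 -0.1   0.97  1.31]
```

View pics/s6.png

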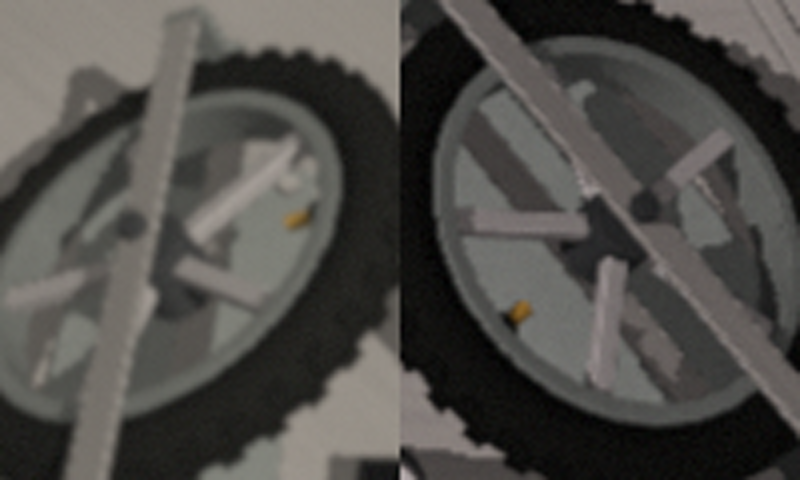

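The wheel went a little further round. The valve tip is now at (287,222) in the scene half and (526,308) in the top half; the top-view spokes run (588,227)-(460,219) and (612,265)-(600,386).

```bash
python3 -c "
from h import *
s=lambda a,b:((a+.5)/4+229.5,(b+.5)/4+104.5)
t=lambda a,b:((a-400+.5)/4+259.5,(b+.5)/4+169.5)
spokeang('scene',[s(*x) for x in((180,263),(264,301),(192,235),(293,150))])
spokeang('top',[t(*x) for x in((588,227),(460,219),(612,265),(600,386))])
vang('scene',s(286,222));vang('top',t(526,308))
a=get_image('top');b=cv2.imread('pics/top0.png')[:,:,::-1];print('tray/can/tools change',[np.abs(a[r].astype(int)-b[r]).mean().round(1) for r in (np.s_[205:275,185:245],np.s_[280:310,240:270],np.s_[145:205,335:380],np.s_[155:215,370:425])],observe()['dq'].round(3))"
```

```text
(274.625, 170.375) ang -36.8 r 20
(295.625, 179.875) ang -36.9 r 97
(277.625, 163.375) ang 21.6 r 22
(302.875, 142.125) ang 33.7 r 99
(306.625, 226.375) ang -36.4 r 20
(274.625, 224.375) ang -36.5 r 102
(312.625, 235.875) ang 33.0 r 25
(309.625, 266.125) ang 36.5 r 100
scene valve err px, q (np.float64(1.7168649647873047), np.float64(1.0))
top valve err px, q (np.float64(1.2524421578237974), np.float64(0.5))
tray/can/tools change [np.float64(2.9), np.float64(3.7), np.float64(4.9), np.float64(3.6)] [-0.023  0.012 -0.021 -0.012 -0.     0.002 -0.005]
```

```bash
python3 -m jog '[0,0,0,0,0, 0,0,0,0,0]'; python3 -c "
from cell import *
print(sign_off())"
```

```text
clock: 16.93
position: [0.3206, -0.203, 0.2767]
ee_rot: [1.226, 2.784, 0.099]
force: [-0.3, -0.5, 0.6]
width: 0.006
the job is handed in; nothing more can be done
None
```

I turned the wheel clockwise, seen from the front, with the closed fingertips until the valve stood at the top. It took two long strokes on successive spokes and three short pushes on a third. I then lifted the fingers clear and handed the job in at 16.9 s.

- **Wheel position:** in the last pictures the valve tip read 0.5° (top camera) and 1.0° (scene camera) from straight up. The outer ends of the spokes beside it read within about 2.5° of that, all well inside the ±7° limit. Two inner spoke readings, close to the hub where the angle is unreliable, were further off (about 3° and 14°).
- **Rest of the scene:** comparing the bench areas in the first and last top pictures showed only small differences, so the can, tray, wrench and screwdriver appear unmoved. The arm was hovering clear of everything, and the force reading was within noise.
- **Not measured:** contact forces on the tyre and valve cannot be read directly. I kept clear of them by geometry, and the wrist force read between moves stayed within about 1.5 N. I did not measure the wheel's speed either.

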